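# Seat a circuit board in its chassis and lock it

## Task

Without gripping or lifting it, push the loose circuit board along the rails of the open chassis with your fingertips until you feel it drop fully into its locating notches, and do not push it on past them. Then push the keeper's upright tab towards the board, all the way, so that the bolt slides over the edge of the seated board and locks it. Leave the other things on the bench where they are, and finish clear of everything.

Things in the scene. Friction and masses are not known exactly. Their poses are not given: they have to be found in the camera images.
- chassis: open instrument chassis fixed to the bench, 344 x 136 mm, dark steel side walls 47 mm high, aluminium rails. Origin: centre of its underside; x along the rails, the way the board must be pushed (towards the end with a cross wall; the -x end is open), y across towards the keeper, z up. Between the rails 70 mm are free, down to parts at most 20 mm above the bench.
- seat (a point): where the board's origin lies when seated: on the chassis's middle line, 60 mm ahead of its origin, 34 mm above the bench, axes as the chassis. Rail tops are 40 mm above the bench; each rail (35 to 62 mm from the middle) has two notches 17 mm long, 6 mm deep, 45 mm ahead of the seat (inner half) and 45 mm behind (outer half).
- board: loose circuit board on a grey-painted plate, 0.3 to 0.65 kg, 110 (x, along the rails) x 120 x 4 mm, lying on the rails 50 to 110 mm short of the seat. Origin: centre, under its four 8 mm high feet; parts on top reach 34 mm above it. All feet reach their notches together: it drops 6 mm and the notch ends stop it, with 2.5 mm play either way along x, 2 mm across. Sliding takes 1.5 to 5 N.
- flange (a point): the place to push the board: middle of the outer face of the plain upright flange at its -x end, 55 mm behind the board's origin and 18 mm above it. The face is 70 mm wide and 20 mm high, 10 mm above and below this point; axes as the board.
- keeper (a joint): travel in m of the keeper, a steel slide bolt on the chassis's +y side wall beside the seat: 0 to 0.005 at the start (drawn back), 0.028 at its end stop (locked, 20 mm over the board's edge). It slides towards the chassis -y, takes 2 to 3 N and stays where left. Its underside is 48 mm above the bench: 2 mm over the seated board; it would strike an unseated one.
- keeper_tab (a point): middle of the top edge of the keeper's upright tab, 80 mm above the bench. The tab is 30 mm wide (chassis x), 6 mm thick (y), 48 to 80 mm above the bench; push its outer face, 3 mm to +y of this point. The fixed bracket below, 50 mm wide, reaches 104 mm from the chassis's middle line and 47 mm up; guide strips on it, 18 to 24 mm either side of the bolt's middle, reach 54 mm up.
- standoff: brass standoff, 16 mm diameter, 34 mm high, standing on the chassis's end deck (40 mm above the bench) beyond the seat; to be left alone. Origin: centre of its underside.
- heatsink: finned aluminium heat sink 50 x 40 x 30 mm on the bench beside the chassis (-y side); to be left alone. Origin: centre of its underside.
- solder_reel: steel-grey reel, 56 mm diameter, 40 mm high, on the bench beside the chassis (-y side); to be left alone. Origin: centre of its underside.
- flux_jar: small jar, 44 mm diameter, 55 mm high, on the bench on the keeper's (+y) side of the chassis, near its open end; to be left alone. Origin: centre of its underside.
- multimeter: black hand-held meter 170 x 85 x 46 mm lying on the bench at the robot's left; to be left alone. Origin: centre of its underside.
- parts_bin: open yellow bin 140 x 100 x 65 mm at the robot's right; to be left alone. Origin: centre of its underside.
- screwdriver: screwdriver lying on the bench across the chassis's +x end, beyond the cross wall; to be left alone. Origin: underside of its middle.
Things that resemble listed ones, but are neither listed nor needed, are in the scene too. What is shaped like the board but yellow is not meant.

How it is judged (in metres and radians):
On the way, in this order (a step that is already met when the one before it is completed fails the run):
1. the board has dropped into its notches, level, with the keeper still drawn back (z of board in the frame of seat below 0.002 m and x of board in the frame of seat between -0.006 and 0.006 m and angle between board's own z axis and vertical below 0.03 rad and value of joint keeper below 0.012 m), for 0.2 s.
2. the keeper has been pushed home over the board (value of joint keeper above 0.024 m), for 0.1 s.
At the end, for the whole second after the job is handed in: The board lies at rest in its notches: origin within 6 mm along and 5 mm across the seat, no more than 2 mm above it, level within 0.03 rad; the keeper is pushed in at least 24 of its 28 mm (z of board in the frame of seat between -0.003 and 0.002 m and x of board in the frame of seat between -0.006 and 0.006 m and y of board in the frame of seat between -0.005 and 0.005 m and angle between board's own z axis and vertical below 0.03 rad and linear speed of board below 0.01 m/s and value of joint keeper above 0.024 m); the robot touches nothing.
It fails at once if the board is lifted off its rails (more than 7 mm above riding height) (z of board in the frame of chassis above 0.047 m).
It fails at once if the board is tipped up (angle between board's own z axis and vertical above 0.2 rad).
It fails at once if the board is pushed on past its notches (x of board in the frame of seat above 0.012 m).
It fails at once if a bystander is moved by more than 30 mm or the standoff by more than 15 mm (distance of standoff from where it was at the start of the episode above 0.015 m or distance of any of heatsink, solder_reel, flux_jar, multimeter, parts_bin, screwdriver from where it was at the start of the episode above 0.03 m).
It also fails if it takes over 45 s, if anything falls off the work surface, if the arm or the gripper's body presses on something with over 40 N, if the wrist force passes 120 N, or if a joint passes its speed limit or range.

## Robot

A 6-joint arm with a two-finger parallel gripper is mounted at the origin on the work surface. World frame = base frame: x ahead of the robot, y to its left, z up, the work surface at z = 0. Lengths are in mm, angles in rad, forces in N, time in s.
With the tool pointing down it reaches from about 400 to 925 mm from the base axis. Payload 12.5 kg.
Tool frame: the origin (TCP) lies midway between the tips of the shut fingers; the grasp point (between the pads) lies 19 mm behind it (env.pinch_z is the distance from the TCP to the grasp point, in mm); z points along the fingers, y is the line along which they close (so a half turn about z gives the same grasp; the last joint's range is limited). The gripper opens to 95 mm and grips with 3 to 60 N. Pads are 20 mm wide; open, the fingers measure 119 mm over their backs; the gripper's body (75 mm by 180 mm) begins 59 mm behind the grasp point.
Start: joints at [-1.271, 0.491, 1.559, -0, 1.092, -0.106], TCP at [246.745, -574.25, 214.661] pointing down, gripper open.
Joint ranges: [-3.1, 3.1], [-0.84, 2.19], [0.05, 2.79], [-1.13, 4.28], [0.06, 2.93], [-2.69, 2.69]. Speed limits (rad/s): [2.22, 2.22, 2.79, 3.14, 3.14, 3.14].

## Interface

Orientations are given as [roll, pitch, yaw] about the fixed x, y, z axes, in that order (R = Rz(yaw) Ry(pitch) Rx(roll)).
In Python, from cell import readout, eyes, job_done, env gives the robot as it stands.
- The arm moves only by the shell command python3 -m jog 'ROWS'. ROWS is a JSON object of lists of equal length, an entry for each row: "dp": the shift along the tool's x, y, z in mm, a list of three; "twist": the turn about the tool's z in degrees; "claw": the closure, from -1 (fully open) to 1 (shut). A call has 1 to 8 rows; each row is the pose to reach, as a shift and turn from the pose commanded when the call began, along the tool's axes at that moment; what a row does not reach only later rows make up. A row lasts 1/12 s, in which the tool goes at most 41.7 mm and 7.16 degrees, less where a joint would pass 70% of its speed; a pose out of reach is approached as far as the arm can. A call with a gripper value outside its range is refused whole. The fingers move at their own pace and stop on an object; the grip force is fixed at half the most. Time passes only in rows, so rows that repeat a pose let the fingers close. It gives the time, the measured TCP pose, the force and the opening at its end, in the units of the state.
- readout.state(): the state, without advancing time (a new reading comes with each control period).
- eyes.read_camera(name): name is "side" or "top" or "wrist"; returns the picture (400x640x3 uint8, red, green, blue); there is no depth.
- eyes.camera_model(name): a dict with "intrinsics" (3x3 intrinsics, pixels), "R" (3x3) and "t" (3): a world point X has camera coordinates R X + t. Camera axes: x right, y down, z forward; pixel columns grow to the right and rows downward; lengths in mm; the calibration is good to about 2 mm. A picture is of the moment at which its call begins: read the wrist's pose just before it. camera_model takes no time and is no camera call; for the wrist camera it gives the pose at the moment of the call.
- job_done(): hands the job in, once; it reports no verdict.
The state is a dict: "t": time; "joints": joint angles; "qvel": joint speeds; "tau": joint torques, N m; "eef_pos": TCP position; "tcp_rot": TCP orientation; "ft_force": force on the tool from outside, world axes, zero at the start; "moment": the same for the moment, N m; "opening": opening from 0.0 (shut) to 1.0 (fully open).
Only numpy, scipy, OpenCV 4.12 (cv2) and the standard library are available. Lean on these libraries where they do the work, as an engineer would, in place of code of your own. Each camera call takes 0.05 s, during which the arm holds its last target. There are 200 camera calls.

## Working session

There is one attempt and no reset: what is moved stays moved. The work goes in short steps, Python scripts to look and compute and a shell command to move; the robot and the scene stay as the last step left them, time stands still between calls to the robot, and variables do not carry over. Pictures are saved under pics/ and viewed, on a budget of 10 in all, crops included, one or two more only if the job needs it, and the job is handed in when it is done.

```bash
ls; mkdir -p pics
python3 - <<'E'
from cell import readout, eyes, env
import cv2,numpy as np
s=readout.state();print(s)
for n in("top","side"):
    im=eyes.read_camera(n);cv2.imwrite(f"pics/{n}0.png",im[:,:,::-1])
    m=eyes.camera_model(n);print(n,m)
E
```

```text
pics
{'t': 0.0, 'joints': array([-1.27060407e+00,  4.91579969e-01,  1.55945714e+00, -1.57498146e-05,
        1.09169198e+00, -1.05602178e-01]), 'qvel': array([-0.00086252, -0.00025215, -0.00212693, -0.00035404, -0.00071117,
       -0.00134666]), 'tau': array([-7.26807934e-05, -6.12655377e+01, -2.58184183e+01,  6.92925928e-02,
        4.82358690e-02, -1.22889710e-04]), 'eef_pos': array([ 246.66104034, -574.00017828,  214.04641842]), 'tcp_rot': array([-3.14046107e+00, -1.05897006e-04,  4.05801641e-01]), 'ft_force': array([ 0.22522712,  0.87685259, -0.25592014]), 'moment': array([-0.00222186,  0.01099408, -0.02659873]), 'opening': 1.000862427370514}
top {'intrinsics': array([[497.64028315,   0.        , 314.36512673],
       [  0.        , 497.64028315, 195.29860158],
       [  0.        ,   0.        ,   1.        ]]), 'R': array([[-0.01476029, -0.99983677, -0.01042   ],
       [-0.98154867,  0.01647566, -0.19050135],
       [ 0.19064193,  0.00741588, -0.98163163]]), 't': array([  23.80231683,  571.87043967, 1351.6051412 ])}
side {'intrinsics': array([[387.70742023,   0.        , 315.87694437],
       [  0.        , 387.70742023, 203.9237349 ],
       [  0.        ,   0.        ,   1.        ]]), 'R': array([[-0.76988297, -0.63817913, -0.00275841],
       [-0.38172207,  0.46395499, -0.79939604],
       [ 0.51143765, -0.61438845, -0.60079811]]), 't': array([431.58681155, 267.04734953, 872.2079012 ])}
```

View pics/top0.png

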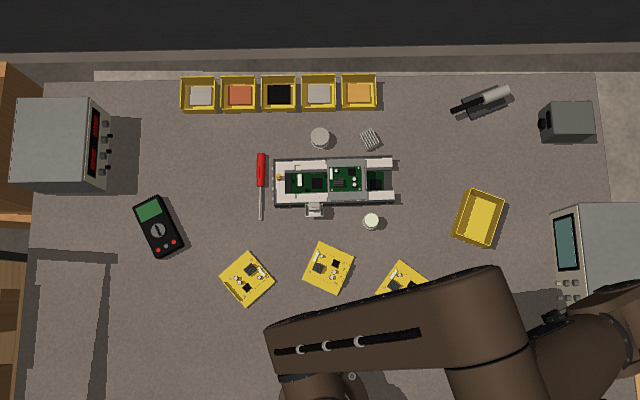

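View pics/side0.png

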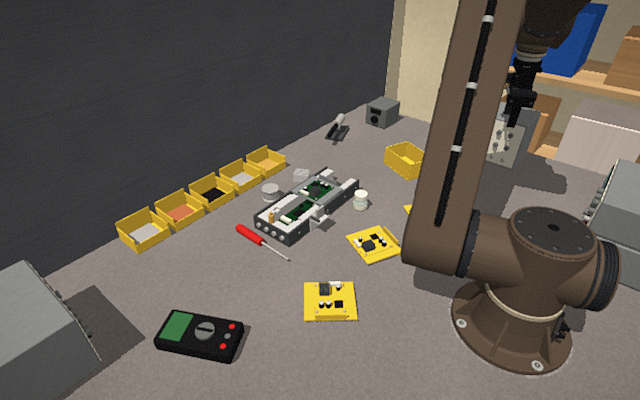

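The chassis is at top-view pixels (273–397, 157–208): open end at right, keeper at about (314,211), jar at (371,221). The yellow boards at the bottom are decoys. I'll enlarge the chassis to confirm the board.

Run:
```python
import cv2
im=cv2.imread("pics/top0.png")[145:235,255:405]
cv2.imwrite("pics/top0c.png",cv2.resize(im,None,fx=5.3,fy=5.3,interpolation=cv2.INTER_CUBIC))
```

```text
(no output)
```

View pics/top0c.png

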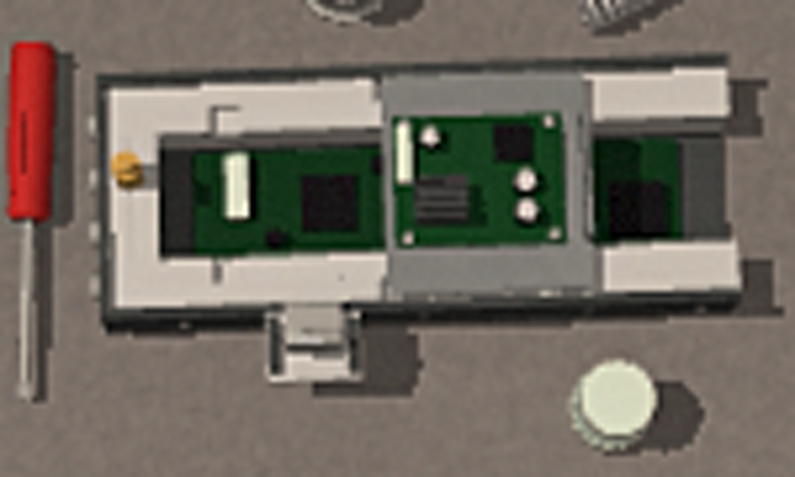

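```bash
cat > h.py <<'E'
import numpy as np
from cell import eyes,readout
def ray(m,px,z):
    K,R,t=m["intrinsics"],m["R"],m["t"]
    c=-R.T@t; d=R.T@np.linalg.solve(K,np.r_[px,1.])
    return c+d*(z-c[2])/d[2]
E
python3 - <<'E'
from h import *
m=eyes.camera_model("top")
for n,p,z in [("wallTL",(98,75),47),("wallTR",(727,57),47),("railTLinner",(160,135),40),("railBLinner",(160,257),40),("railTRinner",(728,116),40),("railBRinner",(738,240),40),
 ("railendT",(728,70),40),("railendB",(740,290),40),
 ("bTL",(383,77),52),("bTR",(588,77),52),("bBR",(600,290),52),("bBL",(386,298),52),
 ("tabL",(283,348),80),("tabR",(350,348),80),("brkBL",(268,382),47),("brkBR",(360,376),47),("jar",(620,395),55),("standoff",(125,160),74),("flangeTop",(590,130),68),("flangeTopB",(590,240),68)]:
    print(n,ray(m,np.array(p)/5.3+[255,145]-0.5+0.5/5.3,z).round(1))
E
```

```text
wallTL [683.2 132.4  47. ]
wallTR [ 687.3 -210.    47. ]
railTLinner [650.8  99.2  40. ]
railBLinner [583.   99.5  40. ]
railTRinner [ 656.  -210.2   40. ]
railBRinner [ 587.1 -212.5   40. ]
railendT [ 681.9 -211.3   40. ]
railendB [ 559.6 -212.4   40. ]
bTL [678.  -22.6  52. ]
bTR [ 676.1 -133.6   52. ]
bBR [ 558.7 -136.    52. ]
bBL [556.3 -21.9  52. ]
tabL [525.6  32.8  80. ]
tabR [525.   -2.1  80. ]
brkBL [512.8  41.7  47. ]
brkBR [515.2  -7.3  47. ]
jar [ 501.6 -144.2   55. ]
standoff [629.  115.5  74. ]
flangeTop [ 642.6 -132.1   68. ]
flangeTopB [ 582.7 -130.    68. ]
```

```bash
python3 -m jog '{"dp":[[38,-17,0],[76,-33,0],[114,-50,0],[152,-67,0],[190,-83,0],[228,-100,0],[266,-117,0],[300,-132,0]],"twist":[-7,-14,-21,-28,-35,-42,-49,-56],"claw":[0.15,0.15,0.15,0.15,0.15,0.15,0.15,0.15]}'
cat >> h.py <<'E'
from scipy.spatial.transform import Rotation
def goto(p,yaw):
    s=readout.state();R=Rotation.from_euler("xyz",s["tcp_rot"]).as_matrix()
    print("t",round(s["t"],2),"pos",s["eef_pos"].round(1),"rpy",s["tcp_rot"].round(4),"F",s["ft_force"].round(1),"open",round(s["opening"],2))
    print("dp",(R.T@(np.array(p)-s["eef_pos"])).round(1),"twist",np.degrees(s["tcp_rot"][2]-yaw).round(1))
E
python3 -c "
from h import *
goto([621,-175,150],1.583)"
```

```text
t: 0.77
eef_pos: [471.5, -332.4, 214.5]
tcp_rot: [-3.141, -0.0, 1.39]
ft_force: [1.2, -0.2, -0.4]
opening: 0.499
t 0.77 pos [ 471.5 -332.4  214.5] rpy [-3.1414e+00 -2.0000e-04  1.3896e+00] F [ 1.2 -0.2 -0.4] open 0.5
dp [181.8 118.7  64.5] twist -11.1
```

```bash
python3 -m jog '{"dp":[[34,21,10],[68,42,20],[102,63,30],[136,84,40],[165,105,50],[182,119,60],[182,119,64]],"twist":[-6,-11.1,-11.1,-11.1,-11.1,-11.1,-11.1],"claw":[0.4,0.4,0.4,0.4,0.4,0.4,0.4]}'
python3 - <<'E'
from h import *
import cv2
m=eyes.camera_model("wrist");im=eyes.read_camera("wrist");np.savez("w1.npz",**m,im=im)
cv2.imwrite("pics/w1.png",im[:,:,::-1]);im=eyes.read_camera("top");cv2.imwrite("pics/t1.png",im[:,:,::-1])
goto([621,-160,50],1.583)
E
```

```text
t: 1.35
eef_pos: [623.1, -174.6, 148.7]
tcp_rot: [-3.14, -0.001, 1.581]
ft_force: [-0.3, -0.1, -0.7]
opening: 0.302
t 1.45 pos [ 620.7 -177.3  149.3] rpy [-3.1392e+00 -7.0000e-04  1.5785e+00] F [-0.2 -0.6 -0.5] open 0.3
dp [17.2  0.7 99.3] twist -0.3
```

View pics/w1.png

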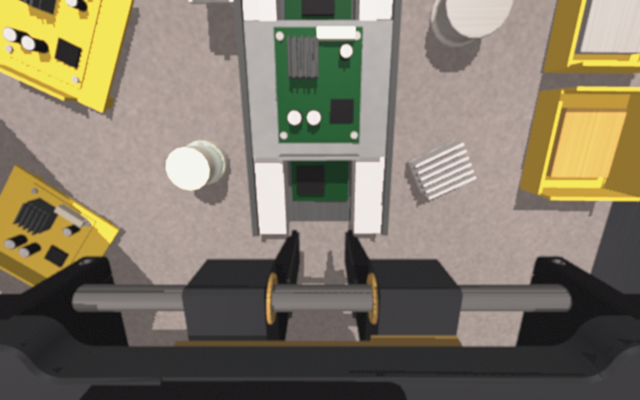

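Wrist view: the grey-plate board sits between the walls, its rear plate edge is at about y=159 px with the flange line at (279–358,156), and the rail ends are at (260,234) and (383,233). The fingers are centred on it and clear of the jar.

Run:
```python
from h import *
m=np.load("w1.npz")
for n,p,z in [("railL",(260,234),40),("railR",(383,233),40),("inL",(286,234),40),("inR",(354,233),40),("plateL",(251,158),52),("plateR",(387,158),52),("flL",(279,156),68),("flR",(358,156),68),("jar",(192,168),55)]:
    print(n,ray(m,p,z).round(1))
```

```text
railL [ 559.5 -212.4   40. ]
railR [ 685.4 -209.9   40. ]
inL [ 586.1 -212.1   40. ]
inR [ 655.8 -210.2   40. ]
plateL [ 557.7 -132.8   52. ]
plateR [ 681.2 -131.5   52. ]
flL [ 585.5 -128.5   68. ]
flR [ 652.8 -127.8   68. ]
jar [ 504.3 -142.    55. ]
```

```bash
python3 -m jog '{"dp":[[10,0,25],[12,0,50],[12,0,75],[12,0,92],[12,0,99],[12,0,99]],"twist":[0,0,0,0,0,0],"claw":[0.4,0.4,0.4,0.4,0.4,0.4]}'
python3 -m jog '{"dp":[[5,0,0],[10,0,0],[15,0,0],[19,0,0],[22,0,0],[25,0,0],[28,0,0],[30,0,0]],"twist":[0,0,0,0,0,0,0,0],"claw":[0.4,0.4,0.4,0.4,0.4,0.4,0.4,0.4]}'
```

```text
t: 1.95
eef_pos: [619.9, -166.9, 50.7]
tcp_rot: [-3.14, -0.001, 1.576]
ft_force: [1.1, 0.1, 0.7]
opening: 0.298
t: 2.62
eef_pos: [621.4, -136.4, 52.4]
tcp_rot: [3.14, 0.002, 1.577]
ft_force: [-0.4, -6.1, 3.7]
opening: 0.3
```

```bash
python3 -m jog '{"dp":[[3,0,0],[7,0,0],[11,0,0],[15,0,0],[19,0,0],[23,0,0],[27,0,0],[30,0,0]],"twist":[0,0,0,0,0,0,0,0],"claw":[0.4,0.4,0.4,0.4,0.4,0.4,0.4,0.4]}'
python3 -m jog '{"dp":[[4,0,0],[8,0,0],[12,0,0],[16,0,0],[20,0,0],[24,0,0],[27,0,0],[30,0,0]],"twist":[0,0,0,0,0,0,0,0],"claw":[0.4,0.4,0.4,0.4,0.4,0.4,0.4,0.4]}'
python3 - <<'E'
from h import *
import cv2
goto([620,-50,50],1.583)
m=eyes.camera_model("wrist");im=eyes.read_camera("wrist");np.savez("w2.npz",**m,im=im)
cv2.imwrite("pics/w2.png",im[:,:,::-1])
E
```

```text
t: 3.28
eef_pos: [621.3, -106.4, 52.3]
tcp_rot: [3.14, 0.001, 1.577]
ft_force: [0.8, -5.3, 3.1]
opening: 0.302
t: 3.95
eef_pos: [621.1, -76.5, 52.3]
tcp_rot: [3.14, 0.001, 1.577]
ft_force: [0.1, -5.6, 2.1]
opening: 0.298
t 3.95 pos [621.1 -76.5  52.3] rpy [3.1399e+00 1.4000e-03 1.5772e+00] F [ 0.1 -5.6  2.1] open 0.3
dp [26.5 -0.9  2.3] twist -0.3
```

View pics/w2.png

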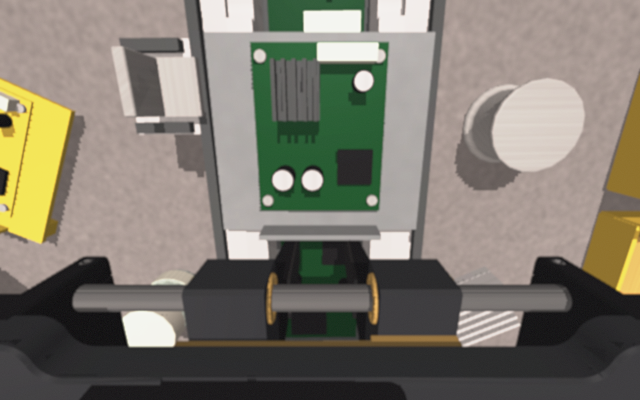

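The board is sliding squarely; its front plate edge is at row 33 and its rear plate edge at row 232. The keeper guides span rows 38–133 at about (115–200).

```bash
python3 - <<'E'
from h import *
m=np.load("w2.npz")
for n,p,z in [("plFL",(190,34),52),("plFR",(435,32),52),("plBL",(221,231),52),("plBR",(416,227),52),("flangeL",(262,232),68),("flangeR",(380,230),68),("guideF",(150,40),54),("guideB",(170,133),54),("tab1",(113,48),80),("tab2",(129,118),80),("brk",(122,40),47)]:
    print(n,ray(m,p,z).round(1))
E
cat > c.py <<'E'
import cv2,sys
E
python3 -c "
import cv2
im=cv2.imread('pics/w2.png')[20:160,90:230]
cv2.imwrite('pics/w2c.png',cv2.resize(im,None,fx=4,fy=4,interpolation=cv2.INTER_CUBIC))"; rm c.py
```

```text
plFL [551.8  43.4  52. ]
plFR [678.   45.2  52. ]
plBL [557.7 -66.   52. ]
plBR [679.  -62.5  52. ]
flangeL [586.7 -59.8  68. ]
flangeR [653.2 -58.1  68. ]
guideF [531.8  40.   54. ]
guideB [535.4  -6.4  54. ]
tab1 [528.8  31.3  80. ]
tab2 [530.5   2.   80. ]
brk [513.2  41.4  47. ]
```

View pics/w2c.png

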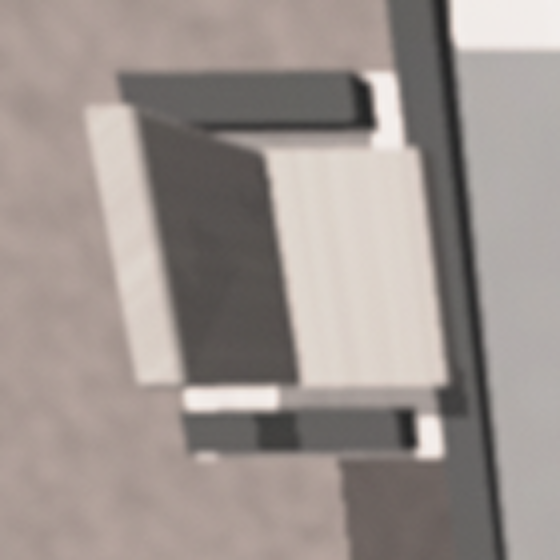

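The tab top spans world y≈2–32 mm, outer face x≈526. The board centre is at y≈-10, so about 27–31 mm remain to the seat. I'll slow down.

```bash
python3 -m jog '{"dp":[[2.5,0,0],[5,0,0],[7.5,0,0],[10,0,0],[12.5,0,0],[15,0,0],[17,0,0],[19,0,0]],"twist":[0,0,0,0,0,0,0,0],"claw":[0.4,0.4,0.4,0.4,0.4,0.4,0.4,0.4]}'
python3 -m jog '{"dp":[[1,0,0],[2,0,0],[3,0,0],[4,0,0]],"twist":[0,0,0,0],"claw":[0.4,0.4,0.4,0.4]}'
```

```text
t: 4.67
eef_pos: [621.0, -57.6, 52.3]
tcp_rot: [3.14, 0.001, 1.577]
ft_force: [0.4, -7.1, 5.4]
opening: 0.298
t: 5.0
eef_pos: [620.9, -53.6, 52.3]
tcp_rot: [3.14, 0.001, 1.577]
ft_force: [-0.2, -6.3, 3.7]
opening: 0.299
```

```bash
for i in 1; do python3 -m jog '{"dp":[[1,0,0],[2,0,0],[3,0,0]],"twist":[0,0,0],"claw":[0.4,0.4,0.4]}'; done
python3 -m jog '{"dp":[[1,0,0],[2,0,0]],"twist":[0,0],"claw":[0.4,0.4]}'
```

```text
t: 5.25
eef_pos: [620.6, -50.3, 52.0]
tcp_rot: [3.141, 0.001, 1.577]
ft_force: [0.3, -0.5, -0.3]
opening: 0.302
t: 5.42
eef_pos: [620.4, -48.1, 51.7]
tcp_rot: [3.141, 0.0, 1.577]
ft_force: [-0.0, -5.7, 1.7]
opening: 0.299
```

The force fell to zero near TCP y=-50, which is the drop. I'll stop, back off and look.

```bash
python3 -m jog '{"dp":[[-8,0,0],[-16,0,0],[-16,0,0]],"twist":[0,0,0],"claw":[0.4,0.4,0.4]}'
python3 - <<'E'
from h import *
import cv2
goto([620,-60,50],1.583)
m=eyes.camera_model("wrist");im=eyes.read_camera("wrist");np.savez("w3.npz",**m,im=im)
s=eyes.read_camera("side")[160:260,240:370]
cv2.imwrite("pics/w3.png",np.vstack([im,cv2.resize(s,(260,200),interpolation=cv2.INTER_CUBIC)@np.eye(3,dtype=np.uint8) if 0 else np.hstack([cv2.resize(s,(260,200),interpolation=cv2.INTER_CUBIC),np.zeros((200,380,3),np.uint8)])])[:,:,::-1])
E
```

```text
t: 5.67
eef_pos: [620.4, -65.3, 51.5]
tcp_rot: [-3.142, -0.0, 1.576]
ft_force: [0.0, 0.5, 0.4]
opening: 0.298
t 5.67 pos [620.4 -65.3  51.5] rpy [-3.1416 -0.      1.576 ] F [0.  0.5 0.4] open 0.3
dp [ 5.3 -0.4  1.5] twist -0.4
```

View pics/w3.png

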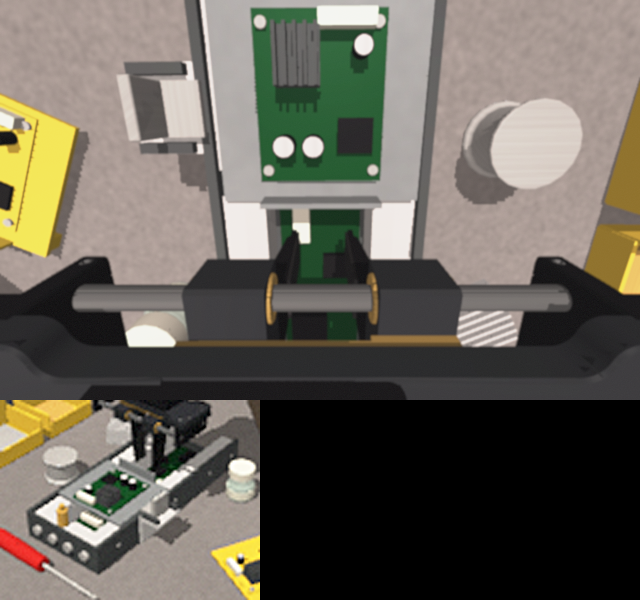

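```bash
python3 -m jog '{"dp":[[8,0,0],[14,0,0],[16,0,0],[17,0,0]],"twist":[0,0,0,0],"claw":[0.4,0.4,0.4,0.4]}'
python3 -m jog '{"dp":[[0.5,0,0],[1,0,0]],"twist":[0,0],"claw":[0.4,0.4]}'
python3 - <<'E'
from h import *
for f,pts in (("w2.npz",[(267,200),(379,200),(260,56),(379,56)]),("w3.npz",[(268,170),(373,170),(260,21),(379,20)])):
    m=np.load(f)
    for z in (50,56):
        q=[ray(m,p,z) for p in pts]; print(f,z,(q[1]-q[0])[0].round(1),(q[3]-q[2])[0].round(1),(q[2]-q[0])[1].round(1), np.mean([x[1] for x in q]).round(1))
m=np.load("w3.npz")
print([ray(m,p,46).round(1) for p in [(223,203),(416,199)]],ray(m,(320,200),62))
E
```

```text
t: 6.1
eef_pos: [620.2, -46.4, 51.6]
tcp_rot: [-3.141, 0.001, 1.578]
ft_force: [-0.7, -4.9, -0.5]
opening: 0.302
t: 6.27
eef_pos: [620.2, -46.0, 51.6]
tcp_rot: [-3.141, 0.0, 1.577]
ft_force: [-1.4, -4.0, -0.9]
opening: 0.301
w2.npz 50 68.4 63.3 79.9 -6.1
w2.npz 56 66.0 61.1 77.1 -5.7
w3.npz 50 61.9 61.1 77.5 22.7
w3.npz 56 59.7 59.0 74.8 22.4
[array([558.1, -38.1,  46. ]), array([678.3, -34.8,  46. ])] [618.69244524 -31.08129241  62.        ]
```

```bash
python3 -m jog '{"dp":[[0.5,0,0],[1,0,0]],"twist":[0,0],"claw":[0.4,0.4]}'
python3 -m jog '{"dp":[[0.5,0,0],[1,0,0]],"twist":[0,0],"claw":[0.4,0.4]}'
```

```text
t: 6.43
eef_pos: [620.3, -45.3, 51.6]
tcp_rot: [-3.142, 0.0, 1.577]
ft_force: [-1.0, -8.1, -0.8]
opening: 0.299
t: 6.6
eef_pos: [620.5, -45.0, 51.7]
tcp_rot: [3.141, 0.001, 1.577]
ft_force: [-2.0, -12.3, -0.7]
opening: 0.299
```

The stop is felt: force rose to 12 N with almost no motion. I'll retreat, shut the fingers and go outside the tab.

```bash
python3 -m jog '{"dp":[[-8,0,0],[-15,0,0],[-15,0,-30],[-15,0,-60],[-5,-20,-90],[15,-55,-90],[35,-90,-90],[62,-122,-90]],"twist":[0,0,0,0,0,0,0,0],"claw":[0.4,0.4,0.4,0.4,1,1,1,1]}'
python3 -m jog '{"dp":[[0,-8,0],[0,-12,0],[0,-12,0]],"twist":[0,0,0],"claw":[1,1,1]}'
python3 - <<'E'
from h import *
import cv2
goto([495,17,63],1.583)
im=eyes.read_camera("top")[140:230,255:405];im=cv2.resize(im,None,fx=5,fy=5,interpolation=cv2.INTER_CUBIC)
cv2.imwrite("pics/t4.png",im[:,:,::-1])
E
```

```text
t: 7.27
eef_pos: [496.5, 17.0, 142.0]
tcp_rot: [3.141, -0.0, 1.575]
ft_force: [0.7, 0.5, -0.6]
opening: 0.076
t: 7.52
eef_pos: [486.4, 16.9, 142.1]
tcp_rot: [3.14, -0.0, 1.577]
ft_force: [0.4, -0.2, -0.3]
opening: 0.004
t 7.52 pos [486.4  16.9 142.1] rpy [ 3.1404 -0.      1.577 ] F [ 0.4 -0.2 -0.3] open 0.0
dp [ 0.   8.5 79.1] twist -0.3
```

View pics/t4.png

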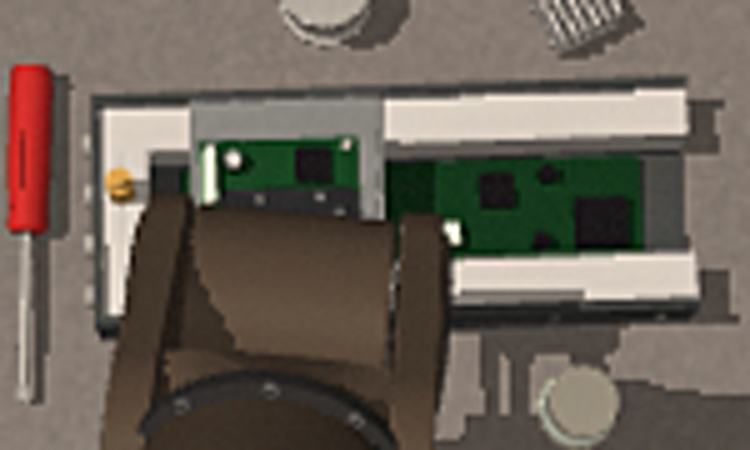

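The board lies against the wall end of the rails (plate at crop columns 190–384), with the bystanders where they were. Descend and push the tab.

```bash
python3 -m jog '{"dp":[[0,0,30],[0,0,60],[0,0,75],[0,0,79],[0,6,79],[0,12,79],[0,16,79],[0,19,79]],"twist":[0,0,0,0,0,0,0,0],"claw":[1,1,1,1,1,1,1,1]}'
python3 -m jog '{"dp":[[0,2,0],[0,4,0],[0,6,0],[0,8,0],[0,10,0],[0,12,0]],"twist":[0,0,0,0,0,0],"claw":[1,1,1,1,1,1]}'
```

```text
t: 8.23
eef_pos: [506.6, 17.0, 63.6]
tcp_rot: [3.139, 0.0, 1.577]
ft_force: [0.4, -0.1, -0.2]
opening: 0.004
t: 8.73
eef_pos: [517.3, 17.3, 62.7]
tcp_rot: [3.142, 0.0, 1.577]
ft_force: [-0.2, -0.6, -0.2]
opening: 0.003
```

```bash
python3 -m jog '{"dp":[[0,2,0],[0,4,0],[0,6,0],[0,8,0]],"twist":[0,0,0,0],"claw":[1,1,1,1]}'
python3 -m jog '{"dp":[[0,2,0],[0,4,0],[0,6,0],[0,8,0]],"twist":[0,0,0,0],"claw":[1,1,1,1]}'
```

```text
t: 9.07
eef_pos: [525.0, 17.4, 62.6]
tcp_rot: [-3.141, -0.0, 1.577]
ft_force: [-3.1, 1.0, 1.4]
opening: 0.004
t: 9.4
eef_pos: [533.2, 17.5, 62.6]
tcp_rot: [-3.141, -0.0, 1.577]
ft_force: [-2.0, 1.1, 1.5]
opening: 0.007
```

```bash
python3 -m jog '{"dp":[[0,2,0],[0,4,0],[0,6,0]],"twist":[0,0,0],"claw":[1,1,1]}'
python3 -m jog '{"dp":[[0,1,0],[0,2,0],[0,3,0]],"twist":[0,0,0],"claw":[1,1,1]}'
```

```text
t: 9.65
eef_pos: [539.2, 17.5, 62.6]
tcp_rot: [-3.141, 0.0, 1.577]
ft_force: [-1.4, 1.7, 1.2]
opening: 0.001
t: 9.9
eef_pos: [542.1, 17.5, 62.6]
tcp_rot: [-3.141, 0.0, 1.577]
ft_force: [-2.0, 1.8, 0.9]
opening: 0.005
```

```bash
python3 -m jog '{"dp":[[0,1,0],[0,2,0],[0,3,0]],"twist":[0,0,0],"claw":[1,1,1]}'
```

```text
t: 10.15
eef_pos: [543.7, 17.6, 62.5]
tcp_rot: [-3.138, -0.0, 1.577]
ft_force: [-12.3, 1.0, 7.8]
opening: 0.005
```

```bash
python3 -m jog '{"dp":[[0,0.5,0],[0,1,0],[0,1,0]],"twist":[0,0,0],"claw":[1,1,1]}'
python3 -m jog '{"dp":[[0,-8,0],[0,-30,0],[0,-40,0],[0,-40,-30],[0,-40,-65],[0,-40,-100]],"twist":[0,0,0,0,0,0],"claw":[1,1,1,1,1,1]}'
```

```text
t: 10.4
eef_pos: [543.7, 17.6, 62.5]
tcp_rot: [-3.136, -0.0, 1.577]
ft_force: [-13.0, 0.5, 8.7]
opening: 0.002
t: 10.9
eef_pos: [505.9, 17.1, 163.7]
tcp_rot: [-3.141, 0.0, 1.577]
ft_force: [0.6, 0.6, 0.4]
opening: 0.004
```

```bash
python3 -m jog '{"dp":[[-40,0,0],[-80,0,0],[-120,0,0],[-160,0,-10],[-185,0,-20],[-185,0,-20]],"twist":[0,0,0,0,0,0],"claw":[1,1,1,1,1,1]}'
python3 - <<'E'
from h import *
import cv2
m=eyes.camera_model("wrist");im=eyes.read_camera("wrist");np.savez("w5.npz",**m,im=im)
t=cv2.resize(eyes.read_camera("top")[145:235,255:405],(330,198),interpolation=cv2.INTER_CUBIC);cv2.imwrite("pics/t5.png",eyes.read_camera("top")[:,:,::-1])
s=cv2.resize(eyes.read_camera("side")[160:260,240:400],(310,198),interpolation=cv2.INTER_CUBIC)
cv2.imwrite("pics/w5.png",np.vstack([im,np.hstack([t,s])])[:,:,::-1]); goto([0,0,0],0)
E
```

```text
t: 11.4
eef_pos: [508.1, -172.5, 184.3]
tcp_rot: [3.138, 0.003, 1.573]
ft_force: [-0.4, 0.2, 0.7]
opening: 0.008
t 11.6 pos [ 507.  -167.   182.3] rpy [-3.1413e+00 -2.0000e-04  1.5772e+00] F [ 0.6 -0.2  0.2] open -0.0
dp [ 170.3 -505.9  182.5] twist 90.4
```

View pics/w5.png

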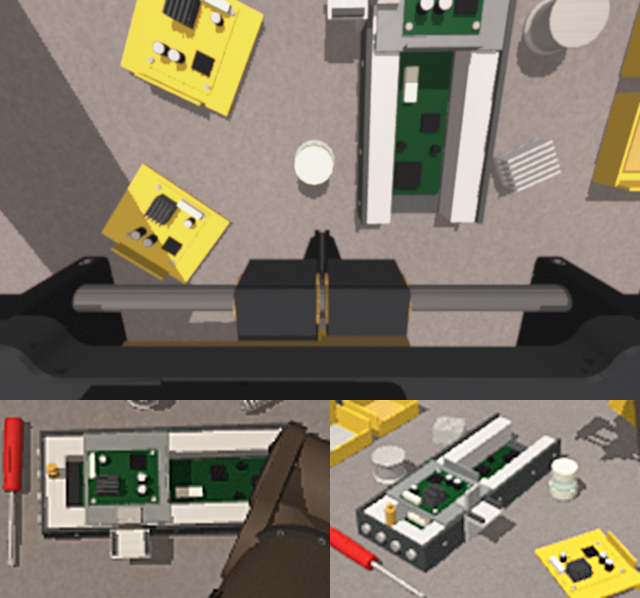

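```bash
python3 -c "
import cv2
im=cv2.imread('pics/t5.png')[180:215,290:345]
cv2.imwrite('pics/t5c.png',cv2.resize(im,None,fx=12,fy=12,interpolation=cv2.INTER_CUBIC))"
```

```text
(no output)
```

View pics/t5c.png

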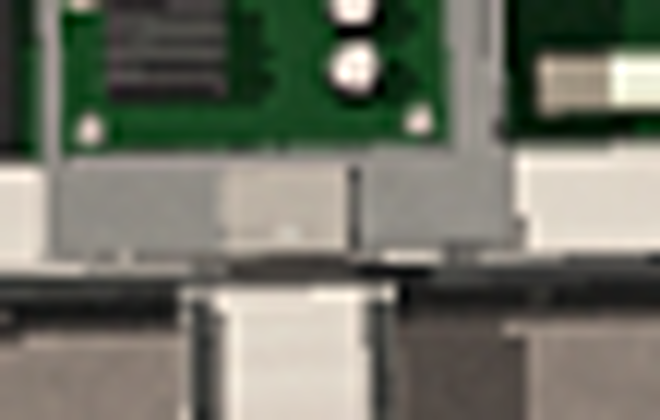

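The bolt (crop rows 165–250, about 19 mm) lies over the seated board's edge, and the arm is clear. Handing in.

```bash
python3 -c "
from cell import job_done
print(job_done())"
```

```text
the job is handed in; nothing more can be done
None
```

The board is in its notches and the keeper is pushed home over its edge. I handed the job in at about 11.6 s with the arm clear of everything; `job_done()` gave no verdict.

- **Board:** I pushed it about 98 mm by its flange with two spread fingertips, against 5 to 7 N. Close to the expected seat the push force fell to zero, which was the drop. Pushing gently on, it slid a few more millimetres, then the force rose to 12 N with almost no motion, so I stopped against the notch ends. The change in the board's apparent size in the wrist camera agreed with a drop of about 6 mm, though that check is only good to a few millimetres.
- **Keeper:** I pushed the tab with the shut fingers at 2 to 3 N until it stopped hard at 13 N, after about 26 mm. The last top-view crop shows the bolt about 19 mm over the board's edge, against 20 mm expected.
- **At the end:** Wrist force was about zero at a TCP height of about 182 mm. The bystanders in the last views look unmoved; I did not measure them, and the last views I looked at did not show the multimeter or the parts bin.
- **Disagreement:** The bolt's middle measured about 3 to 4 mm short of my estimate of the seat along the rails. It made no difference, because both end positions were found by feel.

I viewed 9 pictures of the 10 allowed.

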